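# Load the re-built heels into the air press, lock its tray and set the air

## Robot

A 6-joint arm with a two-finger parallel gripper is mounted at the origin on a cart in front of the work surface, level with it; the furniture and walls round the work are solid. World frame = base frame: x ahead of the robot, y to its left, z up, the work surface at z = 0. Lengths are in m, angles in degrees, forces in N, time in s.
With the tool pointing down it reaches from about 0.35 to 0.85 m from the base axis. Payload 8.1 kg.
Tool frame: the origin (TCP) lies at the very end of the fingers, on their centre line; the grasp point (between the pads) lies 19 mm behind it (manip.tcp_to_grasp is the distance from the TCP to the grasp point, in m); z points along the fingers, y is the line along which they close (so a half turn about z gives the same grasp; the last joint's range is limited). The gripper opens to 85 mm and grips with 20 to 120 N. Pads are 22 mm wide; open, the fingers measure 114 mm over their backs; the gripper's body (76 mm by 85 mm) begins 54 mm behind the grasp point. The pads swing forward as they close: fully open they stand 13 mm farther back than shut.
Start: joints at [-81.841, 7.471, 85.268, -0, 87.261, -4.893], TCP at [0.136, -0.584, 0.231] pointing down, gripper open.
Joint ranges: [-169.43, 169.43], [-51.17, 129.36], [1.28, 143.12], [-76.62, 256.62], [0, 156.53], [-152.29, 152.29]. Speed limits (degrees/s): [136.94, 136.94, 159.86, 180, 180, 180].

## Interface

Orientations are given as a 3x3 rotation matrix whose columns are the frame's x, y, z axes.
In Python, from rig import manip, optics gives the robot as it stands. The module is installed in compiled form; this text tells all that it offers.
- The arm moves only by the tool play_rows, never from a script. Its argument "motion" is a list of rows, each a list of 2 entries, a list of its own where there are three numbers: the shift along the tool's x, y, z in m, then the turn about the tool's z in rad. A call has 1 to 12 rows; each row is the pose to reach, as a shift and turn from the pose commanded when the call began, along the tool's axes at that moment; what a row does not reach only later rows make up. A row lasts 1/8 s, in which the tool goes at most 62.5 mm and 10.7 degrees, less where a joint would pass 70% of its speed; a pose out of reach is approached as far as the arm can. A call with a gripper value outside its range is refused whole. "claw" is the opening, from -1 (shut) to 1 (fully open), so that 0 is half open, set as the call begins (left out, the last holds). The fingers move at their own pace and stop on an object; "newtons" is the grip in N (left out, the last holds). Time passes only in rows, so rows that repeat a pose let the fingers close. It gives the time, the measured TCP pose, the force, the opening and the grip force at its end, in the units of the state.
- manip.sense(): the state, without advancing time (a new reading comes with each control period).
- optics.grab_frame(name): name is "scene" or "top" or "wrist"; returns a dict with "frame" (420x560x3 uint8, red, green, blue), "range_z" (420x560 float32, m along the optical axis (not along the pixel's ray), 0 where there is no reading), "fx", "fy", "cx", "cy" (pixels), "k1" (the pictures are not rectified: a ray, as slopes to the right and down, at radius r is drawn at 1 + k1 r^2 times it, then the intrinsics apply), "R" (3x3) and "t" (3): a world point X has camera coordinates R X + t. Camera axes: x right, y down, z forward; pixel columns grow to the right and rows downward; lengths in m; the calibration is good to about 2 mm. A picture is of the moment at which its call begins.
- manip.finish_job(): hands the job in; it is judged then, once.
The state is a dict: "time_s": time; "qpos": joint angles; "dq": joint speeds; "joint_efforts": joint torques, N m; "tcp_pos": TCP position; "ee_rot": TCP orientation; "ft_force": force on the tool from outside, world axes, zero at the start; "moment": the same for the moment, N m; "width": finger opening in m; "gripper_force": force on a finger pad.
Only numpy, scipy, OpenCV 4.12 (cv2) and the standard library are available. Lean on these libraries where they do the work, as an engineer would, in place of code of your own. Each camera call takes 0.05 s, during which the arm holds its last target. There are 200 camera calls.

## Task

Put the freshly glued heels standing round the air press under pressure. The air was left cracked open, so first shut the air valve to lift the platen clear. Then slide the tray lock knob fully out to its released stop, draw the tray right out by its bar, and lay every heel flat on the tray bed, side by side inside the rim. After that push the tray fully home, slide the lock knob back in to its locked stop, and only then open the air valve half way, to the long 45 degree mark, and leave it there; leave the thread spool and polish tin where they are.

Things in the scene. Friction and masses are not known exactly. Their poses are not given: they have to be found in the camera images.
- press: green two-column bench press, fixed. Origin at bench height under the middle of the platen; x away from the operator, y left, z up. Overhead at the origin: crosshead 52 mm deep (x), 345 mm wide, 157 mm up and above (air cylinder and gauge on it to 295 mm), and platen 66 mm deep, 252 mm wide, 71 to 103 mm up, which sinks as the valve opens; columns at y = +-154 mm. Base plates 10 to 16 mm high
- tray (a joint): slide of the tray, m: 0 = fully home under the platen, 0.115 = drawn out to its front stop (it moves along the press's -x). About 3 N friction; stays where it is left. It is home at the start and cannot move while the lock bolt is in
- tray_bar (a point): middle of the tray's pull bar: level round bar along the press's y, 13 mm thick, 112 mm long, 60 mm above the bench, on two posts 45 mm either side of this point; free space under it. Moves with the tray: press x = -118 mm home, -233 mm out. The tray's front rim (35 mm above the bench) is 71 mm behind the bar; with the tray home the platen is 85 mm behind it
- tray_bed (a point): centre of the upper face of the tray's rubber bed, 25.5 mm above the bench; axes as the press's. Inside the rim the bed is 84 mm in x and 266 mm in y; the rim stands 9 mm above it. Three heels fit side by side along y, at -80, 0 and +80 mm. Moves with the tray: at press x = 0 home, -115 mm out
- tray_lock (a joint): slide of the tray lock knob, m: 0 = outer stop (released), 0.040 = inner stop (locked); grows as the knob moves along the press's -y, towards the tray. About 2.5 N friction; stays where it is left. Its bolt goes between two lugs of the tray, so it slides in only with the tray home (within 3 mm). It starts at or near locked (0.028 to 0.040)
- lock_knob (a point): upright round black knob of the tray lock, 17 to 25 mm thick, from 35 to 73 mm above the bench, left of the press in a guide along y whose top (with the knob's 50 mm wide foot plate) is 36 mm above the bench. This point is on the knob's axis, 60 mm above the bench, and moves with it: press x = -50 mm, y = 260 mm released, 220 mm locked
- air_valve (a joint): angle of the air valve, rad: 0 = shut (pointer along the press's -x, to the operator), grows anticlockwise seen from above, pi/2 = fully open; half open, at the long middle mark of the dial, is 0.785. About 0.15 N m friction; stays where it is left. Opening it brings the platen down (17 mm at half open). Cracked open at the start (0.25 to 0.55)
- valve_grip (a point): air valve handle: black bar 14 mm thick, 63 to 91 mm above the bench, on an upright axis over a round dial (radius 40 mm, top 55 mm above the bench); it reaches 24 mm one way from the axis and, as a 10 mm thick pointer, 46 mm the other. This point is on the axis, 77 mm above the bench, at press x = -70 mm, y = -228 mm; its -x axis is the way the pointer shows
- heel_1_mid (a point): built-up shoe heel: one glued D-shaped block of three tan leather lifts and a black rubber top piece, 55 mm (its x) from flat face (at -x, 41 mm wide) to round back, 58 mm wide (its y, widest 4 mm from the middle towards the flat face, sides gently rounded), 32 mm high, 0.14 kg. It stands on the bench black face up. This point is its centre, 16 mm above its underside; z up. Some starts lack one heel
- heel_2_mid (a point): built-up shoe heel: one glued D-shaped block of three tan leather lifts and a black rubber top piece, 55 mm (its x) from flat face (at -x, 41 mm wide) to round back, 58 mm wide (its y, widest 4 mm from the middle towards the flat face, sides gently rounded), 32 mm high, 0.14 kg. It stands on the bench black face up. This point is its centre, 16 mm above its underside; z up. Some starts lack one heel
- heel_3_mid (a point): built-up shoe heel: one glued D-shaped block of three tan leather lifts and a black rubber top piece, 55 mm (its x) from flat face (at -x, 41 mm wide) to round back, 58 mm wide (its y, widest 4 mm from the middle towards the flat face, sides gently rounded), 32 mm high, 0.14 kg. It stands on the bench black face up. This point is its centre, 16 mm above its underside; z up. Some starts lack one heel
- thread_spool: bystander: thread spool, 42 mm wide, 48 mm high; origin at its underside
- polish_tin: bystander: dark flat polish tin, 80 mm wide, 23 mm high; origin at its underside
There are look-alikes about, which are no part of the job. Leave any blue or turquoise look-alike of the part that bears heel_2_mid alone.

How it is judged:
By the outcome, as a careful person would: the job done as asked, in the order asked, and still so for the second after the job is handed in, with the robot touching nothing.
Of heel_1, heel_2, heel_3 only 2 to 3 are there at a start; the rules pass over those that are not, and their reading is None.
At some moment in a run one of heel_1, heel_2, heel_3 may be knocked a few centimetres aside while the robot is not near it.
Once in a run the grip may slacken for a moment while it holds something.
It also fails if it takes over 208 s, if anything falls off the work surface, if the arm or the gripper's body presses on something with over 40 N, if the wrist force passes 120 N, or if a joint passes its speed limit or range.

## Working session

There is one attempt and no reset: what is moved stays moved. The work goes in short steps, Python scripts to look and compute and a tool call to move; the robot and the scene stay as the last step left them, time stands still between calls to the robot, and variables do not carry over. Pictures are saved under pics/ and viewed, at most 14 in all, crops included, and the job is handed in when it is done.

Besides the shell and the picture viewer there is one more tool, called after "Request:" as a command line: name --argument value ..., lists and objects as JSON in quotes. play_rows: Moves the arm, as the interface text tells. Its arguments: {"type":"object","properties":{"motion":{"type":"array"},"claw":{"type":"number"},"newtons":{"type":"number"}},"required":["motion"]}

```bash
mkdir -p pics; cat > h.py <<'E'
import numpy as np, cv2
from rig import manip, optics
def K(f): return np.array([[f['fx'],0,f['cx']],[0,f['fy'],f['cy']],[0,0,1.]])
def grab(n,save=None):
    f=optics.grab_frame(n)
    if save: cv2.imwrite('pics/'+save,f['frame'][:,:,::-1])
    return f
def rays(f,uv):
    uv=np.asarray(uv,float).reshape(-1,1,2)
    # r -> r(1+k1 r^2)
    p=cv2.undistortPoints(uv,K(f),np.array([f['k1'],0,0,0.]))[:,0]
    R=np.array(f['R']);t=np.array(f['t'])
    d=np.c_[p,np.ones(len(p))]@R
    return -R.T@t,d
def onplane(f,uv,z):
    c,d=rays(f,uv); s=(z-c[2])/d[:,2]
    return c+d*s[:,None]
def proj(f,X):
    X=np.asarray(X,float).reshape(-1,3)
    return cv2.projectPoints(X,cv2.Rodrigues(np.array(f['R']))[0],np.array(f['t'],float),K(f),np.array([f['k1'],0,0,0.]))[0][:,0]
def cloud(f):
    h,w=f['range_z'].shape
    v,u=np.mgrid[:h,:w]
    c,d=rays(f,np.c_[u.ravel(),v.ravel()])
    P=c+d*f['range_z'].reshape(-1,1)
    P[f['range_z'].ravel()==0]=np.nan
    return P.reshape(h,w,3)
E
python3 - <<'E'
from h import *
s=manip.sense();print(s['time_s'],s['tcp_pos'],s['ee_rot'],s['width'],manip.tcp_to_grasp)
for n in('scene','top','wrist'):
    f=grab(n,n+'0.png');c,_=rays(f,[[280,210]]);print(n,c,f['fx'],f['k1'],onplane(f,[[0,0],[559,0],[559,419],[0,419],[280,210]],0).round(2).tolist())
a=cv2.imread('pics/scene0.png');b=cv2.imread('pics/top0.png')
cv2.imwrite('pics/top0b.png',cv2.resize(b,(800,600)))
E
```

```text
0.0 [ 0.13541282 -0.58394203  0.2302253 ] [[ 9.74173212e-01  2.25801858e-01 -2.71526984e-04]
 [ 2.25801968e-01 -9.74171447e-01  1.86105097e-03]
 [ 1.55714933e-04 -1.87429733e-03 -9.99998231e-01]] 0.08572508429400114 0.0187
scene [-0.24297911  0.83364947  0.97964975] 441.8873894969058 -0.05155269548646541 [[4.83, -0.81, 0.0], [0.67, -4.33, -0.0], [-0.42, 0.07, 0.0], [0.55, 0.9, 0.0], [0.57, -0.1, 0.0]]
top [ 0.35802838 -0.02881906  1.28583881] 397.16972098647966 -0.052498119330613 [[1.36, 1.02, 0.0], [1.29, -1.06, 0.0], [-0.15, -0.87, 0.0], [-0.11, 0.9, 0.0], [0.54, -0.01, 0.0]]
wrist [ 0.19930495 -0.5690819   0.37222798] 318.9466091005434 -5.184992030889214e-05 [[0.26, -0.26, 0.0], [0.39, -0.82, 0.0], [-0.11, -1.06, 0.0], [-0.29, -0.26, 0.0], [0.11, -0.59, 0.0]]
```

View pics/top0b.png

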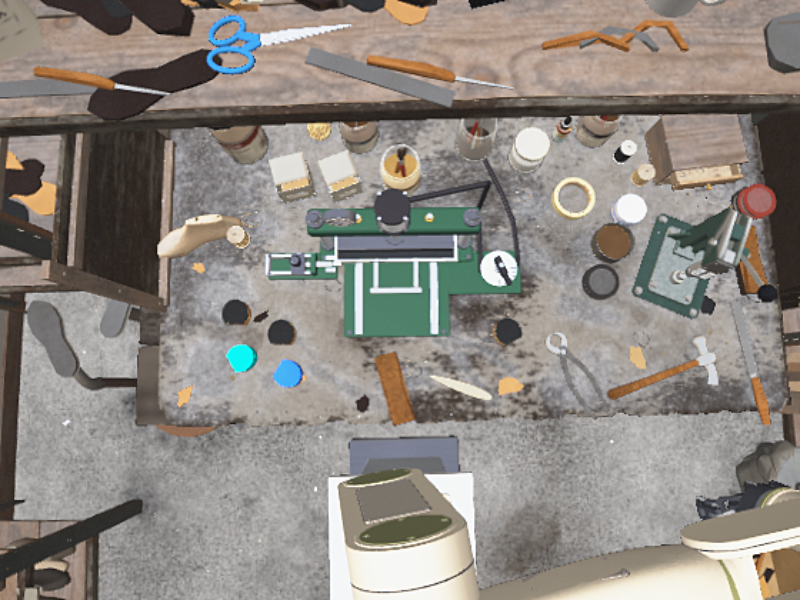

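View pics/scene0.png

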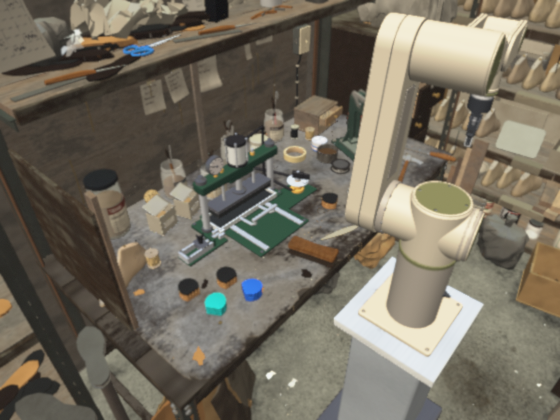

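Top view (800x600 scaled): the press is in the middle, with the dial at (498,267) and the lock knob at (297,260). Three black-topped heels are at (236,312), (281,332) and (507,331). The cyan and blue decoys are at (241,358) and (287,373).

```bash
python3 - <<'E'
from h import *
f=grab('top');im=f['frame'];P=cloud(f)
c=im[125:265,100:385][:,:,::-1]
cv2.imwrite('pics/crop1.png',cv2.resize(c,None,fx=2.8,fy=2.8,interpolation=cv2.INTER_CUBIC))
hsv=cv2.cvtColor(im,cv2.COLOR_RGB2HSV)
# dial
m=((hsv[...,1]<40)&(hsv[...,2]>190)).astype(np.uint8)
m[:, :325]=0;m[:,375:]=0;m[:165]=0;m[215:]=0
ct=max(cv2.findContours(m,0,2)[0],key=cv2.contourArea)
h=cv2.convexHull(ct)[:,0];w=onplane(f,h,0.055)
print('dial',cv2.minEnclosingCircle(w[:,:2].astype(np.float32)))
# dark knob & heels
d=(hsv[...,2]<55).astype(np.uint8)
for name,(u,v,z,r) in dict(knob=(208,182,.073,8),hA=(165,218,.032,16),hB=(197,232,.032,16),hC=(355,231,.032,16)).items():
    mm=np.zeros_like(d);mm[v-r:v+r,u-r:u+r]=d[v-r:v+r,u-r:u+r]
    ct=max(cv2.findContours(mm,0,1)[0],key=cv2.contourArea)
    w=onplane(f,ct[:,0],z)[:,:2].astype(np.float32)
    print(name,cv2.contourArea(ct),cv2.boundingRect(ct),cv2.minAreaRect(w),cv2.minEnclosingCircle(w),np.nanmedian(P[v-3:v+4,u-3:u+4,2]))
E
```

```text
dial ((0.5967430472373962, -0.23000191152095795), 0.04073832556605339)
knob 0.5 (205, 182, 5, 4) ((0.6150400042533875, 0.21196889877319336), (0.007723104674369097, 0.015551509335637093), 36.2031135559082) ((0.6179609298706055, 0.2141069918870926), 0.007879435084760189) 0.03678771842811912
hA 12.5 (157, 210, 15, 8) ((0.5367100238800049, 0.3632638454437256), (0.017544906586408615, 0.046683188527822495), 14.473772048950195) ((0.5282160043716431, 0.3610713481903076), 0.02344159595668316) 0.03278995284062525
hB 14.5 (188, 224, 14, 16) ((0.4785066246986389, 0.2678305208683014), (0.02516295574605465, 0.05593658611178398), 49.09859085083008) ((0.47095543146133423, 0.259113609790802), 0.02808794565498829) 0.03249209396442798
hC 6.5 (349, 223, 16, 15) ((0.466702938079834, -0.2552546262741089), (0.0513753741979599, 0.029538564383983612), 34.363365173339844) ((0.4646005928516388, -0.25160670280456543), 0.02757890708744526) 0.03213059269961316
```

View pics/crop1.png

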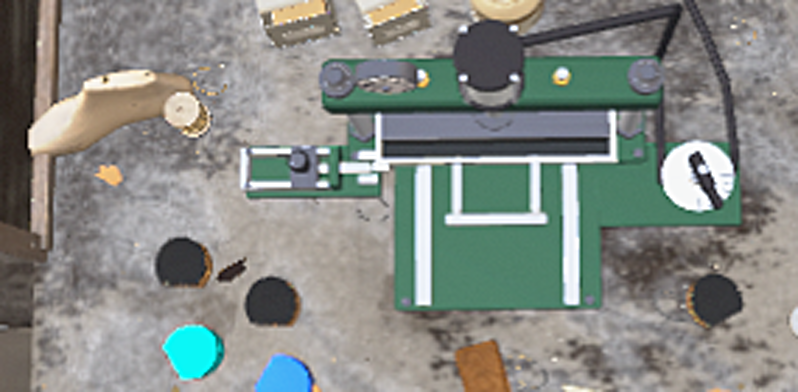

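The crop shows the press nearly square to the robot, with the knob at (300,160), the bar centre at (496,219) and the pointer aimed at lower right (715,200). The tray is home.

```bash
python3 - <<'E'
from h import *
f=grab('top');im=f['frame'];P=cloud(f)
q=lambda c,z:onplane(f,[[100+c[0]/2.8,125+c[1]/2.8]],z)[0]
k=q((299,156),.073);b=q((496,218),.0665);d=np.array([.5967,-.2300])
print('knob',k,'bar',b,'barends',q((446,220),.0665),q((546,218),.0665),'crosshead',q((322,109),.157),q((662,105),.157))
# ground rails
v=k[:2]-d;
print('len',np.hypot(*v))
# press: knob y' -dial y' = L*cos, x diff 20
L=np.hypot(*v);a=np.arcsin(.020/L);  # angle of v from +y' toward +x'
yaw=np.arctan2(v[1],v[0])-(np.pi/2-a)
R=np.array([[np.cos(yaw),-np.sin(yaw)],[np.sin(yaw),np.cos(yaw)]])
o=d-R@[-.07,-.228];print('yaw',np.degrees(yaw),'o',o,'knob y',R.T@(k[:2]-o),'bar',R.T@(b[:2]-o))
# heels by height
z=P[...,2]
for n,(u,v) in dict(hA=(165,218),hB=(197,232),hC=(355,231)).items():
    s=np.s_[v-16:v+16,u-16:u+16]
    m=np.zeros(z.shape,np.uint8);m[s]=(z[s]>.024)
    ct=max(cv2.findContours(m,0,1)[0],key=cv2.contourArea)[:,0]
    w=onplane(f,ct,.032)[:,:2]
    print(n,len(ct),((w.max(0)+w.min(0))/2).round(4),(w.max(0)-w.min(0)).round(4))
s=manip.sense();print(s['qpos'])
E
```

```text
knob [0.62706746 0.21494077 0.073     ] bar [ 0.55165263 -0.0032761   0.0665    ] barends [0.55099796 0.05229501 0.0665    ] [ 0.55006429 -0.05875323  0.0665    ] crosshead [0.65793874 0.17399005 0.157     ] [ 0.65168737 -0.18130366  0.157     ]
len 0.4459758660046449
yaw -1.3340965807210232 o [ 0.67198938 -0.00369156] knob y [-0.05        0.21752719] bar [-0.12031381 -0.00238637]
hA 53 [0.5185 0.3609] [0.0524 0.0585]
hB 53 [0.4692 0.256 ] [0.0547 0.0544]
hC 50 [ 0.4571 -0.2465] [0.0573 0.0577]
[-8.18399211e+01  7.49387320e+00  8.52952065e+01 -1.15863101e-03
  8.72615437e+01 -4.89230270e+00]
```

```bash
cat >> h.py <<'E'
O=np.array([.672,-.0037]);YAW=-1.2
def W(x,y):
    a=np.radians(YAW);return O+[x*np.cos(a)-y*np.sin(a),x*np.sin(a)+y*np.cos(a)]
def go(x,y,z,ang=None,s=None):
    """shift/turn (tool axes) to TCP x,y,z with tool-x heading ang deg (mod 180)"""
    s=s or manip.sense();R=np.array(s['ee_rot']);d=R.T@(np.array([x,y,z])-s['tcp_pos'])
    h=np.degrees(np.arctan2(R[1,0],R[0,0]));t=0 if ang is None else -((ang-h+90)%180-90)
    print('shift',d.round(4).tolist(),'turn',round(np.radians(t),3),'head',round(h,1),'j6',round(s['qpos'][5],1))
E
python3 -c "
from h import *
go(.597,-.230,.17,28)"
```

```text
shift [0.5296, -0.2408, 0.061] turn -0.261 head 13.1 j6 -4.9
```

Request:
play_rows --motion '[[[0.53, -0.241, 0.03], -0.26], [[0.53, -0.241, 0.03], -0.26], [[0.53, -0.241, 0.03], -0.26], [[0.53, -0.241, 0.03], -0.26], [[0.53, -0.241, 0.03], -0.26], [[0.53, -0.241, 0.03], -0.26], [[0.53, -0.241, 0.03], -0.26], [[0.53, -0.241, 0.03], -0.26], [[0.53, -0.241, 0.03], -0.26], [[0.53, -0.241, 0.03], -0.26], [[0.53, -0.241, 0.03], -0.26], [[0.53, -0.241, 0.03], -0.26]]' --claw 0.0

```text
time_s: 1.75
tcp_pos: [0.5965, -0.2312, 0.2012]
ee_rot: [[0.884, 0.468, -0.001], [0.468, -0.884, -0.0], [-0.001, 0.0, -1.0]]
ft_force: [-0.5, 0.1, 0.3]
width: 0.0426
gripper_force: 0.0
```

```bash
python3 - <<'E'
from h import *
s=manip.sense();print(s['tcp_pos'],s['ft_force'],s['width'],s['dq'])
f=grab('wrist','w1.png')
print(proj(f,[[.597,-.230,.055],[.597,-.23,.091]]))
go(.597,-.230,.063,28)
E
```

```text
[ 0.59648404 -0.23115274  0.20123354] [-0.52244128  0.12114584  0.33988352] 0.042614412081491894 [-0.72410972 -0.60027596  0.33498953  0.16417787  0.01063643  0.12695533]
[[277.84984    200.59213276]
 [277.82967481 210.28956635]]
shift [0.0013, -0.001, 0.1384] turn -0.003 head 27.9 j6 36.4
```

View pics/w1.png

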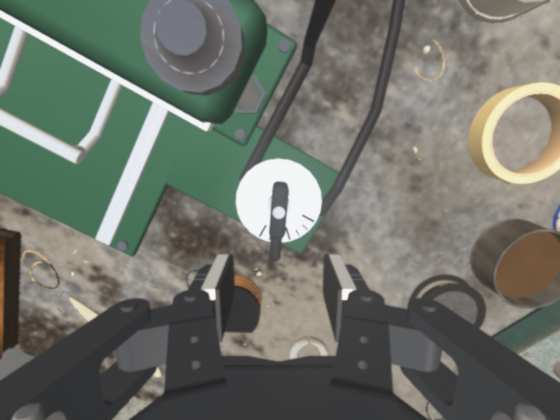

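The wrist view shows the dial at (279,200), where I predicted it, with the pointer aligned with the tool. Next I descend, grip and turn it shut.

Request:
play_rows --motion '[[[0.001, -0.001, 0.05], 0], [[0.001, -0.001, 0.09], 0], [[0.001, -0.001, 0.12], 0], [[0.001, -0.001, 0.137], 0], [[0.001, -0.001, 0.137], 0], [[0.001, -0.001, 0.137], 0]]' --claw -0.25

```text
time_s: 2.55
tcp_pos: [0.5987, -0.2295, 0.0662]
ee_rot: [[0.884, 0.468, 0.002], [0.468, -0.884, -0.001], [0.001, 0.002, -1.0]]
ft_force: [-0.1, -0.2, 0.9]
width: 0.0318
gripper_force: 0.0
```

Request:
play_rows --motion '[[[0, 0, 0], 0], [[0, 0, 0], 0], [[0, 0, 0], 0], [[0, 0, 0], 0], [[0, 0, 0], 0.12], [[0, 0, 0], 0.24], [[0, 0, 0], 0.36], [[0, 0, 0], 0.48], [[0, 0, 0], 0.51], [[0, 0, 0], 0.53], [[0, 0, 0], 0.53]]' --claw -1 --newtons 50

```text
time_s: 3.92
tcp_pos: [0.5999, -0.231, 0.0666]
ee_rot: [[0.999, -0.041, 0.005], [-0.041, -0.999, -0.005], [0.005, 0.004, -1.0]]
ft_force: [4.7, -10.0, 2.4]
width: 0.0129
gripper_force: 53.7
```

```bash
python3 - <<'E'
from h import *
s=manip.sense();print(s['moment'])
go(.597,-.230,.063,-1.2)
E
```

```text
[-1.29430847 -0.63457113  1.09570442]
shift [-0.0029, -0.0009, 0.0036] turn -0.02 head -2.4 j6 66.8
```

Request:
play_rows --motion '[[[0, 0, 0], 0], [[0, 0, 0], 0], [[0, 0, 0], 0], [[0, 0, -0.04], 0], [[0, 0, -0.09], 0], [[0, 0, -0.14], 0], [[0, 0, -0.14], 0], [[0, 0, -0.14], 0]]' --claw -0.25

```text
time_s: 4.92
tcp_pos: [0.5976, -0.2284, 0.2039]
ee_rot: [[0.999, -0.042, -0.0], [-0.042, -0.999, 0.0], [-0.0, -0.0, -1.0]]
ft_force: [-1.1, -0.1, -0.2]
width: 0.032
gripper_force: 0.0
```

```bash
python3 - <<'E'
from h import *
f=grab('wrist','w2.png');s=manip.sense();R=s['ee_rot'];print(np.degrees(np.arctan2(R[1,0],R[0,0])),s['tcp_pos'])
im=f['frame'];hsv=cv2.cvtColor(im,cv2.COLOR_RGB2HSV)
d=proj(f,[[.597,-.23,.085]])[0];print(d)
m=(hsv[...,2]<60).astype(np.uint8)
u,v=d.astype(int);mm=np.zeros_like(m);mm[v-40:v+60,u-36:u+36]=m[v-40:v+60,u-36:u+36]
n,l,st,ce=cv2.connectedComponentsWithStats(mm)
i=1+np.argmax(st[1:,4]);ys,xs=np.nonzero(l==i)
w=onplane(f,np.c_[xs,ys],.088)[:,:2].astype(np.float32);print(st[i],cv2.fitLine(w,2,0,.01,.01).ravel(),cv2.minAreaRect(w))
cv2.imwrite('pics/w2c.png',cv2.resize(im[v-80:v+80,u-130:u+130,::-1],None,fx=2.5,fy=2.5))
go(*W(-.05,.2175),.20,None)
E
```

```text
-2.4118963295049887 [ 0.59704005 -0.22820368  0.20265545]
[280.02760991 209.48217525]
[244 260   1   9   9] [ 0.99750715 -0.07056504  0.5499862  -0.19653298] ((0.5499783754348755, -0.1965324431657791), (6.7229848355054855e-09, 0.007567787542939186), 85.94152069091797)
shift [0.0109, -0.4439, 0.0031] turn 0.0 head -2.4 j6 66.9
```

View pics/w2c.png

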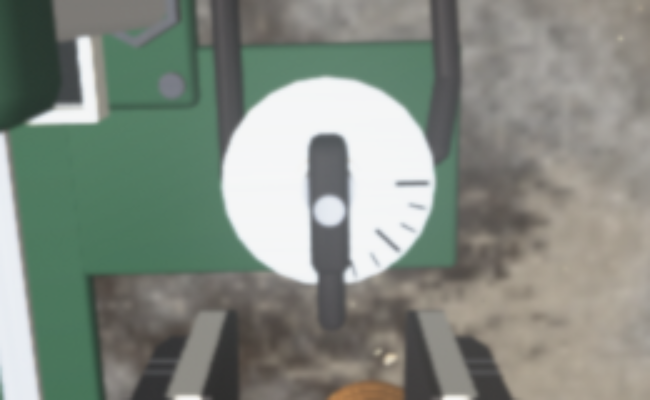

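The handle is shut, parallel to the press x axis at about -1.2°. Next I swing round in front of the press to the lock knob.

Request:
play_rows --motion '[[[-0.15, 0, -0.05], 0], [[-0.15, 0, -0.05], 0], [[-0.15, 0, -0.05], 0], [[-0.15, -0.45, -0.05], -1.59], [[-0.15, -0.45, -0.05], -1.59], [[-0.15, -0.45, -0.05], -1.59], [[-0.15, -0.45, -0.05], -1.59], [[-0.15, -0.45, -0.05], -1.59], [[-0.15, -0.45, -0.05], -1.59], [[-0.15, -0.45, -0.05], -1.59], [[-0.15, -0.45, -0.05], -1.59], [[-0.15, -0.45, -0.05], -1.59]]' --claw 0.2

```text
time_s: 6.48
tcp_pos: [0.4655, 0.2286, 0.2517]
ee_rot: [[0.016, 1.0, -0.004], [1.0, -0.016, -0.001], [-0.001, -0.004, -1.0]]
ft_force: [0.5, 0.5, -0.3]
width: 0.0511
gripper_force: 0.0
```

```bash
python3 - <<'E'
from h import *
f=grab('wrist','w3.png');s=manip.sense();print(s['tcp_pos'],s['qpos'])
print(proj(f,[[*W(-.05,.2175),.073],[.519,.361,.032],[.469,.256,.032]]))
k=W(-.05,.2225)
go(*k,.20,88.8)
f=grab('top');P=cloud(f);z=P[...,2];s=np.s_[172:192,196:216]
print(onplane(f,[[207,181]],.073), (1000*np.nan_to_num(z[176:190,200:214])).astype(int))
E
```

```text
[0.46561439 0.22787261 0.2517458 ] [ 2.04072978e+01 -5.45162948e+00  9.62171564e+01  2.36022308e-03
  8.94877473e+01  2.11792006e+01]
[[436.29425865 206.03072915]
 [329.65102914  61.15159098]
 [282.69034272 163.8770619 ]]
shift [-0.0058, 0.1614, 0.0511] turn 0.007 head 89.2 j6 21.2
[[0.62613388 0.21426534 0.073     ]] [[ 2  4 -1 -2  2 -2  1  5  0 -2 -2 -1 -4  1]
 [ 6  5  2  4 32 42 32 34 39 32 39 34 30 35]
 [32 31 27 28 34 33 34 36 36 35 39 33 34 31]
 [25 31 30 25 70 37 36 37 71 37 35 37 35 33]
 [24 26 22 69 36 37 36 33 35 73 36 32 35 38]
 [ 8 12 16 18 31 31 36 37 38 71 65 38 34 34]
 [14  6 13  5 34 34 31 39 35 71 67 36 36 34]
 [ 5  6  8 70 35 37 35 33 39 75 65 35 38 37]
 [ 7  9  7 71 32 37 33 41 69 64 60 35 32 31]
 [10 10 10  9 69 70 70 69 70 61 47 35 36 26]
 [13 11 13 14 34 36 69 66 54 46 32 34 34 30]
 [ 3  9  9 11 33 34 35 38 32 33 34 34 33 28]
 [10  9 15 10 39 36 29 35 40 36 34 34 32 35]
 [10  3 10  8 36 33 33 35 34 34 31 31 36 30]]
```

View pics/w3.png

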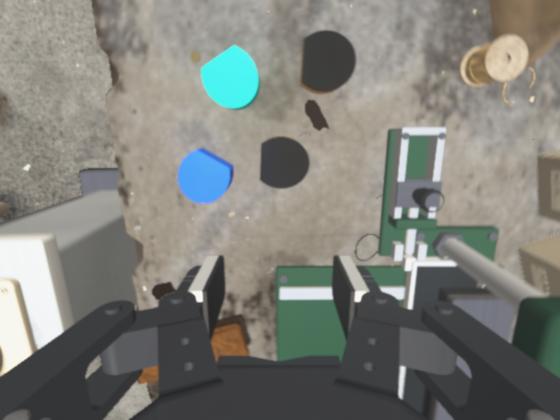

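The wrist view shows the knob at (433,200). The heels are at (328,62) and (284,163) with their flat faces towards image left. The spool is at (500,60), and the blue and cyan look-alikes are at (205,177) and (232,78).

```bash
cat >> h.py <<'E'
def heel(f,guess,z=.032,thr=60,rad=.05):
    """black top contour near guess -> centre, heading of +x (flat->round)"""
    hsv=cv2.cvtColor(f['frame'],cv2.COLOR_RGB2HSV);m=((hsv[...,2]<thr)).astype(np.uint8)
    g=proj(f,[[*guess,z]])[0];e=proj(f,[[guess[0]+rad,guess[1],z]])[0];r=np.hypot(*(e-g))
    mk=np.zeros_like(m);cv2.circle(mk,(int(g[0]),int(g[1])),int(r),1,-1)
    m=cv2.morphologyEx(m*mk,cv2.MORPH_OPEN,np.ones((3,3)))
    c=max(cv2.findContours(m,0,1)[0],key=cv2.contourArea)
    w=onplane(f,cv2.convexHull(c)[:,0],z)[:,:2]
    wd=[]
    for a in range(360):
        u=np.array([np.cos(np.radians(a)),np.sin(np.radians(a))]);n=np.array([-u[1],u[0]])
        px=w@u;py=w@n;wd.append((px.max()-px.min(),a,(px.max()+px.min())/2*u+(py.max()+py.min())/2*n,py.max()-py.min()))
    # flat face: longest near-straight hull run = longest polygon edge
    p=cv2.approxPolyDP((w*1e4).astype(np.float32),15,True)[:,0]/1e4
    ed=np.roll(p,-1,0)-p;i=np.argmax(np.hypot(*ed.T));mid=p[i]+ed[i]/2
    ctr=w.mean(0) if 0 else np.array(cv2.minEnclosingCircle(w.astype(np.float32))[0])
    n=np.array([ed[i][1],-ed[i][0]]);n/=np.hypot(*n)
    if n@(ctr-mid)<0:n=-n
    a=np.degrees(np.arctan2(n[1],n[0]));t=wd[int(round(a))%360]
    print('heel',t[2].round(4),'head',round(a,1),'len',t[0].round(4),'wid',t[3].round(4),'flat',np.hypot(*ed[i]).round(3))
    return t[2],a
E
python3 - <<'E'
from h import *
f=grab('wrist')
heel(f,(.519,.361));heel(f,(.469,.256))
k=onplane(f,[[433,200]],.073)[0];print(k)
a=np.radians(YAW);print('press',(k[:2]-O)@np.array([[np.cos(a),-np.sin(a)],[np.sin(a),np.cos(a)]]))
go(k[0],k[1]+.005,.20,88.8);go(k[0],k[1]+.005,.046,88.8)
E
```

```text
Traceback (most recent call last):
  File "h.py", line 42, in heel
    c=max(cv2.findContours(m,0,1)[0],key=cv2.contourArea)
ValueError: max() iterable argument is empty
```

```bash
sed -i 's/thr=60/thr=85/; s/u=np.array(\[np.cos(np.radians(a)),np.sin(np.radians(a))\])/u=np.array([np.cos(np.radians(a)),np.sin(np.radians(a))])/' h.py
python3 - <<'E'
from h import *
f=grab('wrist')
print(cv2.cvtColor(f['frame'],cv2.COLOR_RGB2HSV)[62,328],f['frame'][163,284],f['frame'][163,240])
k=onplane(f,[[433,200]],.073)[0];print(k)
a=np.radians(YAW);print('press',(k[:2]-O)@np.array([[np.cos(a),-np.sin(a)],[np.sin(a),np.cos(a)]]))
go(k[0],k[1]+.005,.20,88.8);go(k[0],k[1]+.005,.046,88.8)
heel(f,(.519,.361));heel(f,(.469,.256))
E
```

```text
[20 12 62] [65 63 64] [171 162 153]
[0.62357825 0.21824379 0.073     ]
press [-0.05305917  0.22088104]
shift [0.0004, 0.1575, 0.0524] turn -0.004 head 88.5 j6 21.7
shift [0.0005, 0.1579, 0.2064] turn -0.004 head 88.5 j6 21.7
heel [0.5188 0.36  ] head -4.6 len 0.0537 wid 0.0567 flat 0.041
heel [0.4713 0.257 ] head -4.0 len 0.0527 wid 0.0542 flat 0.038
```

Request:
play_rows --motion '[[[0.0, 0.06, 0.02], 0], [[0.0, 0.12, 0.05], 0], [[0.0005, 0.159, 0.08], 0], [[0.0005, 0.159, 0.12], 0], [[0.0005, 0.159, 0.16], 0], [[0.0005, 0.159, 0.19], 0], [[0.0005, 0.159, 0.205], 0], [[0.0005, 0.159, 0.205], 0], [[0.0005, 0.159, 0.205], 0]]'

```text
time_s: 7.8
tcp_pos: [0.6271, 0.2243, 0.0511]
ee_rot: [[0.024, 1.0, 0.002], [1.0, -0.024, 0.001], [0.001, 0.002, -1.0]]
ft_force: [0.3, 0.3, 0.4]
width: 0.0512
gripper_force: 0.0
```

Request:
play_rows --motion '[[[0, 0, 0], 0], [[0, 0, 0], 0], [[0, 0, 0], 0], [[0, 0, 0], 0], [[0, 0, 0], 0]]' --claw -1 --newtons 40

```text
time_s: 8.43
tcp_pos: [0.6253, 0.2245, 0.0512]
ee_rot: [[0.023, 1.0, -0.001], [1.0, -0.023, 0.0], [0.0, -0.001, -1.0]]
ft_force: [-9.6, -0.1, 9.8]
width: 0.0229
gripper_force: 39.1
```

```bash
python3 - <<'E'
from h import *
s=manip.sense();print(s['tcp_pos'],s['ft_force'],s['width'],s['gripper_force'])
go(*W(-.05,.263),.046,88.8)
E
```

```text
[0.62531508 0.22449842 0.05117588] [-9.59098377 -0.13374248  9.76618322] 0.02286713903448209 39.05070225242525
shift [0.0358, 0.0014, 0.0052] turn -0.002 head 88.7 j6 16.6
```

Request:
play_rows --motion '[[[0.008, 0, 0], 0], [[0.016, 0, 0], 0], [[0.024, 0.0, 0], 0], [[0.032, 0.0, 0], 0], [[0.038, 0.001, 0], 0], [[0.041, 0.001, 0], 0], [[0.043, 0.001, 0], 0], [[0.043, 0.001, 0], 0]]'

```text
time_s: 9.43
tcp_pos: [0.6262, 0.2632, 0.051]
ee_rot: [[0.024, 1.0, -0.005], [1.0, -0.024, -0.006], [-0.007, -0.005, -1.0]]
ft_force: [-18.6, -19.6, 20.3]
width: 0.0228
gripper_force: 40.0
```

Request:
play_rows --motion '[[[0, 0, 0], 0], [[0, 0, 0], 0], [[0, 0, 0], 0], [[0, 0, -0.06], 0], [[0, 0, -0.1], 0], [[0, -0.07, -0.1], 0], [[0, -0.07, -0.1], 0], [[-0.264, -0.066, -0.1], 0], [[-0.264, -0.066, -0.1], 0], [[-0.264, -0.066, -0.1], 0], [[-0.264, -0.066, -0.1], 0], [[-0.264, -0.066, -0.1], 0]]' --claw 0.2

```text
time_s: 10.92
tcp_pos: [0.5562, 0.001, 0.1496]
ee_rot: [[0.027, 1.0, 0.001], [1.0, -0.027, -0.001], [-0.001, 0.001, -1.0]]
ft_force: [0.8, 1.0, 0.4]
width: 0.0509
gripper_force: 0.0
```

```bash
python3 - <<'E'
from h import *
s=manip.sense();print(s['tcp_pos'])
f=grab('top','t2.png')
cv2.imwrite('pics/t2c.png',cv2.resize(f['frame'][125:265,100:385][:,:,::-1],None,fx=2.8,fy=2.8,interpolation=cv2.INTER_CUBIC))
go(*W(-.118,0),.041,88.8)
E
```

```text
[0.55621834 0.00104149 0.14961485]
shift [-0.0024, -0.0023, 0.1085] turn -0.005 head 88.5 j6 -3.6
```

View pics/t2c.png

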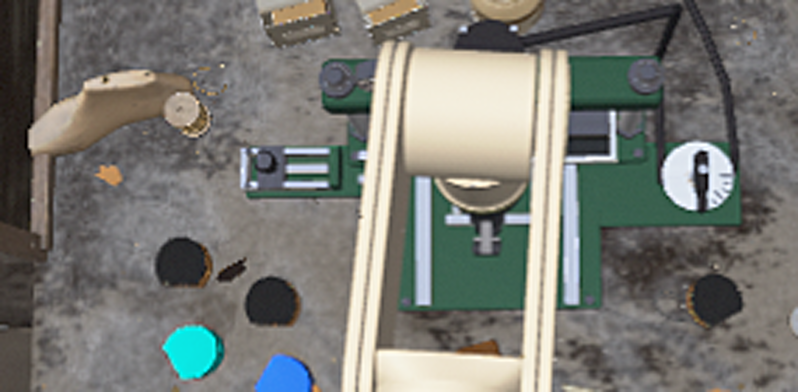

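The knob is now out at (265,158), the valve is shut, and the tool is above the bar.

Request:
play_rows --motion '[[[-0.002, -0.002, 0.04], 0], [[-0.002, -0.002, 0.08], 0], [[-0.002, -0.002, 0.106], 0], [[-0.002, -0.002, 0.106], 0], [[-0.002, -0.002, 0.106], 0]]'

```text
time_s: 11.6
tcp_pos: [0.5548, 0.0035, 0.0445]
ee_rot: [[0.022, 1.0, 0.002], [1.0, -0.022, 0.0], [0.0, 0.002, -1.0]]
ft_force: [-0.2, -0.5, 1.1]
width: 0.0514
gripper_force: 0.0
```

Request:
play_rows --motion '[[[0, 0, 0], 0], [[0, 0, 0], 0], [[0, 0, 0], 0], [[0, 0, 0], 0], [[0, 0, 0], 0]]' --claw -1 --newtons 50

```text
time_s: 12.22
tcp_pos: [0.5531, 0.0028, 0.0444]
ee_rot: [[0.023, 1.0, -0.001], [1.0, -0.023, 0.0], [0.0, -0.001, -1.0]]
ft_force: [-9.7, 1.2, 10.2]
width: 0.0111
gripper_force: 49.0
```

```bash
python3 - <<'E'
from h import *
s=manip.sense();print(s['tcp_pos'])
go(*W(-.233,0),.041,88.8)
E
```

```text
[0.55310545 0.00278584 0.04439243]
shift [-0.0042, -0.114, 0.0036] turn -0.002 head 88.7 j6 -3.7
```

Request:
play_rows --motion '[[[0, -0.015, 0], 0], [[0, -0.03, 0], 0], [[0, -0.045, 0], 0], [[0, -0.06, 0], 0], [[0, -0.075, 0], 0], [[0, -0.09, 0], 0], [[0, -0.102, 0], 0], [[0, -0.112, 0], 0], [[0, -0.116, 0], 0], [[0, -0.119, 0], 0], [[0, -0.119, 0], 0]]'

```text
time_s: 13.6
tcp_pos: [0.438, 0.0049, 0.0445]
ee_rot: [[0.023, 1.0, 0.008], [1.0, -0.023, -0.001], [-0.001, 0.008, -1.0]]
ft_force: [15.9, -4.0, -7.3]
width: 0.0111
gripper_force: 49.9
```

Request:
play_rows --motion '[[[0, 0, 0], 0], [[0, 0, 0], 0], [[0, 0, 0], 0], [[0, 0, -0.06], 0], [[0, 0, -0.12], 0], [[0.25, 0.027, -0.13], 0.05], [[0.25, 0.027, -0.13], 0.05], [[0.25, 0.027, -0.13], 0.05], [[0.25, 0.027, -0.13], 0.05], [[0.25, 0.027, -0.13], 0.05], [[0.25, 0.027, -0.13], 0.05], [[0.25, 0.027, -0.13], 0.05]]' --claw 0.9

```text
time_s: 15.1
tcp_pos: [0.4674, 0.2535, 0.173]
ee_rot: [[0.074, 0.997, -0.001], [0.997, -0.074, -0.001], [-0.001, -0.001, -1.0]]
ft_force: [0.5, -0.2, 0.8]
width: 0.0814
gripper_force: 0.0
```

```bash
python3 - <<'E'
from h import *
s=manip.sense();print(s['tcp_pos'],s['width'])
f=grab('wrist','w4.png')
c,a=heel(f,(.471,.257))
go(*c,.007,a+90)
t=grab('top');a=proj(t,[[*W(-.233,0),.0665]])[0];print(a)
cv2.imwrite('pics/t3c.png',cv2.resize(t['frame'][125:265,100:385][:,:,::-1],None,fx=2.8,fy=2.8,interpolation=cv2.INTER_CUBIC))
heel(t,(.519,.36));heel(t,(.457,-.2465))
E
```

```text
[0.46740879 0.25352363 0.17302804] 0.08144394054698738
heel [0.4712 0.258 ] head -4.1 len 0.0524 wid 0.0556 flat 0.039
shift [0.0048, 0.0033, 0.1662] turn -0.004 head 85.7 j6 27.2
[276.60840754 239.12781914]
heel [0.5509 0.3314] head 134.5 len 0.0113 wid 0.0234 flat 0.014
heel [ 0.4587 -0.2476] head -87.6 len 0.0562 wid 0.0605 flat 0.035
```

View pics/t3c.png

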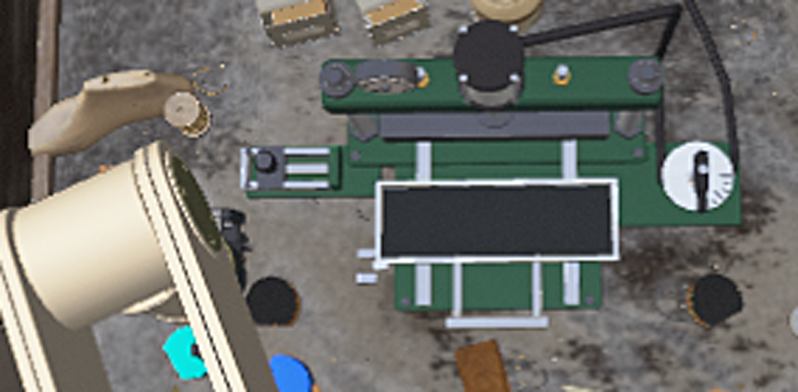

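The tray is fully out with its bed empty. I'm descending on heel B with limited opening, because the blue look-alike is close by.

Request:
play_rows --motion '[[[0.005, 0.003, 0.05], 0], [[0.005, 0.003, 0.1], 0], [[0.005, 0.003, 0.14], 0], [[0.005, 0.003, 0.16], 0], [[0.005, 0.003, 0.166], 0], [[0.005, 0.003, 0.166], 0]]' --claw 0.62 --newtons 60

```text
time_s: 15.95
tcp_pos: [0.4713, 0.2591, 0.0078]
ee_rot: [[0.074, 0.997, 0.0], [0.997, -0.074, 0.0], [0.0, 0.0, -1.0]]
ft_force: [1.0, -0.2, -0.1]
width: 0.0694
gripper_force: 0.0
```

Request:
play_rows --motion '[[[0, 0, 0], 0], [[0, 0, 0], 0], [[0, 0, 0], 0], [[0, 0, 0], 0], [[0, 0, -0.03], 0], [[0, 0, -0.08], 0], [[0, 0, -0.12], 0], [[0, 0, -0.12], 0]]' --claw -1

```text
time_s: 16.95
tcp_pos: [0.4741, 0.2609, 0.1327]
ee_rot: [[0.073, 0.997, 0.009], [0.997, -0.073, 0.004], [0.004, 0.008, -1.0]]
ft_force: [0.7, 0.9, -1.2]
width: 0.0534
gripper_force: 63.8
```

```bash
python3 - <<'E'
from h import *
s=manip.sense();print(s['tcp_pos'],s['width'],s['gripper_force'])
f=grab('wrist','w5.png')
go(*W(-.115,0),.12,85.7)
E
```

```text
[0.47408839 0.26087823 0.13266656] 0.05344948583095233 63.77259805094582
shift [-0.2547, 0.1033, 0.0098] turn 0.002 head 85.8 j6 27.6
```

View pics/w5.png

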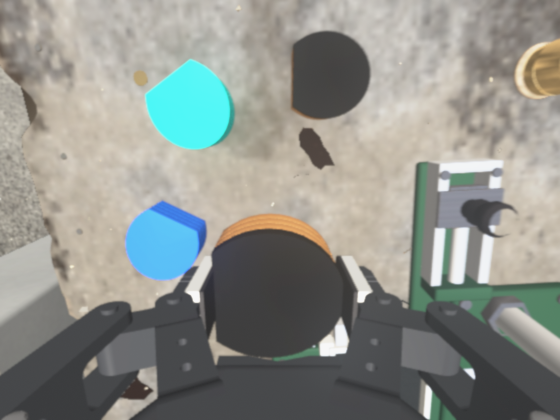

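Heel B is held level, and the image also shows heel A at (330,75).

Request:
play_rows --motion '[[[-0.255, 0.103, 0], -0.052], [[-0.255, 0.103, 0], -0.052], [[-0.255, 0.103, 0], -0.052], [[-0.255, 0.103, 0], -0.052], [[-0.255, 0.103, 0], -0.052], [[-0.255, 0.103, 0.0], -0.052], [[-0.255, 0.103, 0.03], -0.052], [[-0.255, 0.103, 0.05], -0.052], [[-0.255, 0.103, 0.05], -0.052], [[-0.255, 0.103, 0.05], -0.052]]'

```text
time_s: 18.25
tcp_pos: [0.5552, -0.0018, 0.0777]
ee_rot: [[0.02, 1.0, 0.0], [1.0, -0.02, 0.0], [0.0, 0.0, -1.0]]
ft_force: [0.5, 0.3, -2.0]
width: 0.0532
gripper_force: 63.7
```

```bash
python3 - <<'E'
from h import *
s=manip.sense();print(s['tcp_pos'],s['width'],s['gripper_force'])
go(*W(-.115,0),.034,88.8)
f=grab('wrist','w6.png')
E
```

```text
[ 0.55520905 -0.00184287  0.07770459] 0.05320988008832432 63.73637240139033
shift [0.0006, 0.0018, 0.0437] turn 0.001 head 88.8 j6 -4.3
```

View pics/w6.png

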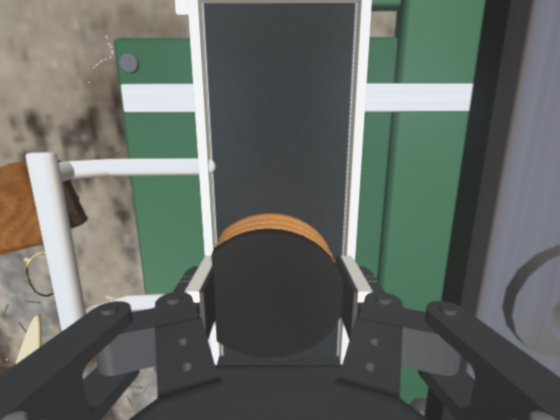

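Request:
play_rows --motion '[[[0.001, 0.002, 0.02], 0], [[0.001, 0.002, 0.034], 0], [[0.001, 0.002, 0.04], 0], [[0.001, 0.002, 0.043], 0], [[0.001, 0.002, 0.043], 0]]'

```text
time_s: 18.92
tcp_pos: [0.5578, -0.0014, 0.0348]
ee_rot: [[0.021, 1.0, 0.001], [1.0, -0.021, 0.0], [0.0, 0.001, -1.0]]
ft_force: [1.1, 1.2, 1.3]
width: 0.0534
gripper_force: 64.1
```

Request:
play_rows --motion '[[[0, 0, 0], 0], [[0, 0, 0], 0], [[0, 0, 0], 0], [[0, 0, -0.05], 0], [[0, 0, -0.1], 0], [[0.36, -0.046, -0.14], 0.06], [[0.36, -0.046, -0.14], 0.06], [[0.36, -0.046, -0.14], 0.06], [[0.36, -0.046, -0.14], 0.06], [[0.36, -0.046, -0.14], 0.06], [[0.36, -0.046, -0.14], 0.06], [[0.36, -0.046, -0.14], 0.06]]' --claw 0.62

```text
time_s: 20.42
tcp_pos: [0.5176, 0.3634, 0.1747]
ee_rot: [[0.076, 0.997, 0.001], [0.997, -0.076, 0.001], [0.001, 0.0, -1.0]]
ft_force: [-0.5, -0.4, -1.0]
width: 0.0695
gripper_force: 0.0
```

```bash
python3 - <<'E'
from h import *
s=manip.sense();print(s['tcp_pos'],s['width'])
f=grab('wrist','w7.png')
c,a=heel(f,(.519,.360))
go(*c,.007,a+90)
E
```

```text
[0.51758576 0.36339456 0.17470081] 0.0695249641890287
heel [0.5115 0.3517] head 151.9 len 0.0581 wid 0.0773 flat 0.052
shift [-0.0099, -0.0058, 0.1672] turn 0.412 head 85.5 j6 34.7
```

View pics/w7.png

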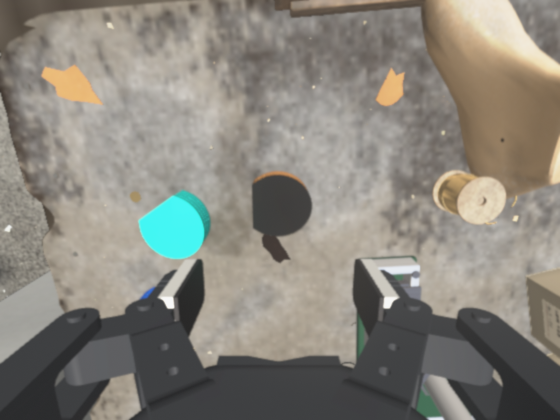

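```bash
python3 - <<'E'
from h import *
f=grab('wrist')
c,a=heel(f,(.519,.360),rad=.037)
go(*c,.007,a+90)
c,a=heel(f,(.519,.360),rad=.037,thr=70)
print(proj(f,[[.5188,.36,.032]]))
E
```

```text
heel [0.5186 0.356 ] head -4.4 len 0.0524 wid 0.0663 flat 0.041
shift [-0.0036, 0.0007, 0.1669] turn -0.002 head 85.4 j6 34.7
heel [0.519  0.3561] head -4.3 len 0.0516 wid 0.0644 flat 0.039
[[280.31085106 204.74738598]]
```

Heel A is at (280,204), and the dark flake below it was merged into the mask. Cyan clears by 40 mm, so I'm gripping A at (0.519,0.360).

Request:
play_rows --motion '[[[0, 0.001, 0.05], 0], [[0, 0.001, 0.1], 0], [[0, 0.001, 0.14], 0], [[0, 0.001, 0.16], 0], [[0, 0.001, 0.167], 0], [[0, 0.001, 0.167], 0]]'

```text
time_s: 21.28
tcp_pos: [0.5205, 0.3594, 0.0084]
ee_rot: [[0.081, 0.997, 0.001], [0.997, -0.081, 0.001], [0.001, 0.001, -1.0]]
ft_force: [-1.5, 0.2, 0.8]
width: 0.0691
gripper_force: 0.0
```

Request:
play_rows --motion '[[[0, 0, 0], 0], [[0, 0, 0], 0], [[0, 0, 0], 0], [[0, 0, 0], 0], [[0, 0, -0.03], 0], [[0, 0, -0.08], 0], [[0, 0, -0.12], 0], [[0, 0, -0.12], 0]]' --claw -1

```text
time_s: 22.28
tcp_pos: [0.5227, 0.3613, 0.1334]
ee_rot: [[0.081, 0.997, 0.009], [0.997, -0.081, 0.005], [0.006, 0.008, -1.0]]
ft_force: [0.6, 0.6, -1.8]
width: 0.0531
gripper_force: 63.8
```

```bash
python3 - <<'E'
from h import *
s=manip.sense();print(s['tcp_pos'],s['width'],s['gripper_force'])
go(*W(-.115,.08),.12,88.8)
f=grab('wrist')
h=cv2.cvtColor(f['frame'],cv2.COLOR_RGB2HSV)
cv2.imwrite('pics/w8.png',f['frame'][:,:,::-1])
E
```

```text
[0.52265377 0.36133501 0.13340578] 0.053071158490714386 63.81595294573344
shift [-0.2789, 0.0586, 0.0123] turn -0.06 head 85.4 j6 34.7
```

Request:
play_rows --motion '[[[-0.279, 0.0605, 0], -0.06], [[-0.279, 0.0605, 0], -0.06], [[-0.279, 0.0605, 0], -0.06], [[-0.279, 0.0605, 0], -0.06], [[-0.279, 0.0605, 0], -0.06], [[-0.279, 0.0605, 0.0], -0.06], [[-0.279, 0.0605, 0.03], -0.06], [[-0.279, 0.0605, 0.05], -0.06], [[-0.279, 0.0605, 0.05], -0.06], [[-0.279, 0.0605, 0.05], -0.06]]'

```text
time_s: 23.58
tcp_pos: [0.5575, 0.077, 0.0777]
ee_rot: [[0.02, 1.0, 0.0], [1.0, -0.02, 0.0], [0.0, 0.0, -1.0]]
ft_force: [-0.3, 0.5, -1.2]
width: 0.0532
gripper_force: 63.8
```

```bash
python3 - <<'E'
from h import *
s=manip.sense();print(s['tcp_pos'],s['width'],s['gripper_force'])
go(*W(-.115,.08),.034,88.8)
E
```

```text
[0.55751722 0.07698551 0.07765382] 0.05317845050344901 63.805811499478295
shift [0.0017, 0.0011, 0.0437] turn 0.001 head 88.8 j6 3.8
```

Request:
play_rows --motion '[[[0.002, 0.001, 0.02], 0], [[0.002, 0.001, 0.034], 0], [[0.002, 0.001, 0.04], 0], [[0.002, 0.001, 0.043], 0], [[0.002, 0.001, 0.043], 0]]'

```text
time_s: 24.2
tcp_pos: [0.5597, 0.0784, 0.0354]
ee_rot: [[0.021, 1.0, 0.002], [1.0, -0.021, 0.0], [0.0, 0.002, -1.0]]
ft_force: [0.2, -0.5, 4.1]
width: 0.0533
gripper_force: 64.5
```

```bash
python3 - <<'E'
from h import *
t=grab('top')
for th in(60,75,85): heel(t,(.457,-.2465),thr=th,rad=.04)
s=manip.sense();print(s['tcp_pos'],s['ft_force'])
c,a=np.array([.457,-.2465]),0
go(*c,.175,88.8)
u,v=proj(t,[[.457,-.2465,.032]])[0].astype(int)
cv2.imwrite('pics/t4.png',cv2.resize(t['frame'][v-25:v+25,u-35:u+35,::-1],None,fx=9,fy=9,interpolation=cv2.INTER_CUBIC))
E
```

```text
heel [ 0.4583 -0.2497] head -92.8 len 0.0508 wid 0.0542 flat 0.035
heel [ 0.4583 -0.2497] head -92.8 len 0.0508 wid 0.0542 flat 0.038
heel [ 0.4587 -0.2487] head -83.3 len 0.0548 wid 0.056 flat 0.038
[0.55968651 0.07837172 0.03537258] [-0.59098216 -0.55842049  4.9455203 ]
shift [-0.327, -0.0955, -0.1399] turn -0.0 head 88.8 j6 4.0
```

View pics/t4.png

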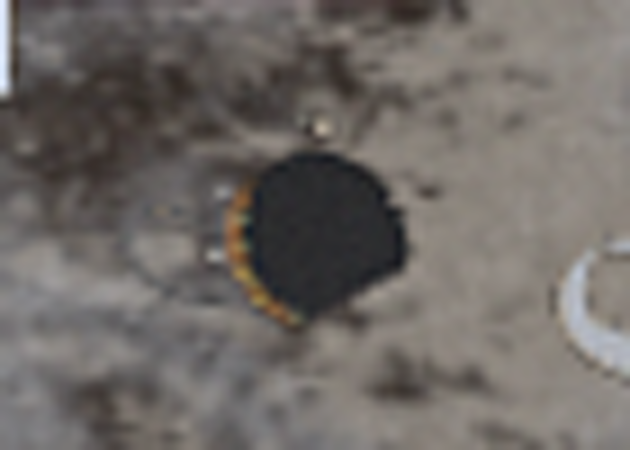

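Heel C's flat face is at lower right (405,265)-(310,318), so its heading is about 29°. I release heel A and go above C with the tool heading at 119°.

Request:
play_rows --motion '[[[0, 0, 0], 0], [[0, 0, 0], 0], [[0, 0, 0], 0], [[0, 0, -0.05], 0], [[0, 0, -0.1], 0], [[-0.327, -0.0955, -0.14], -0.524], [[-0.327, -0.0955, -0.14], -0.524], [[-0.327, -0.0955, -0.14], -0.524], [[-0.327, -0.0955, -0.14], -0.524], [[-0.327, -0.0955, -0.14], -0.524], [[-0.327, -0.0955, -0.14], -0.524], [[-0.327, -0.0955, -0.14], -0.524]]' --claw 0.7

```text
time_s: 25.75
tcp_pos: [0.4552, -0.2494, 0.1748]
ee_rot: [[-0.478, 0.878, 0.001], [0.878, 0.478, -0.001], [-0.001, -0.0, -1.0]]
ft_force: [0.2, 0.4, 0.2]
width: 0.0725
gripper_force: 0.0
```

```bash
python3 - <<'E'
from h import *
s=manip.sense();print(s['tcp_pos'],s['width'])
f=grab('wrist','w9.png')
for r in (.037,.042):
    c,a=heel(f,(.458,-.248),rad=r)
    go(*c,.007,a+90)
E
```

```text
[ 0.45515629 -0.24939518  0.17481384] 0.07253849379112146
heel [ 0.4591 -0.2455] head 27.5 len 0.0532 wid 0.0554 flat 0.04
shift [0.0001, 0.004, 0.1673] turn 0.019 head 118.6 j6 -62.8
heel [ 0.4591 -0.2455] head 27.5 len 0.0532 wid 0.0554 flat 0.04
shift [0.0001, 0.004, 0.1673] turn 0.019 head 118.6 j6 -62.8
```

View pics/w9.png

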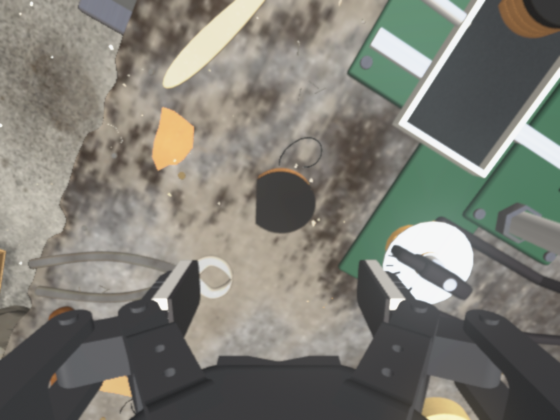

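Heel C is at (285,200), cleanly between the fingers' lines, with the pincers and the valve clear of it.

Request:
play_rows --motion '[[[0, 0.004, 0.05], 0.019], [[0, 0.004, 0.1], 0.019], [[0, 0.004, 0.14], 0.019], [[0, 0.004, 0.16], 0.019], [[0, 0.004, 0.167], 0.019], [[0, 0.004, 0.167], 0.019]]'

```text
time_s: 26.55
tcp_pos: [0.4598, -0.2437, 0.0073]
ee_rot: [[-0.466, 0.885, -0.0], [0.885, 0.466, 0.0], [0.001, -0.0, -1.0]]
ft_force: [0.4, -0.4, 0.0]
width: 0.0723
gripper_force: 0.0
```

Request:
play_rows --motion '[[[0, 0, 0], 0], [[0, 0, 0], 0], [[0, 0, 0], 0], [[0, 0, 0], 0], [[0, 0, -0.03], 0], [[0, 0, -0.08], 0], [[0, 0, -0.12], 0], [[0, 0, -0.12], 0]]' --claw -1

```text
time_s: 27.55
tcp_pos: [0.4622, -0.2463, 0.1322]
ee_rot: [[-0.465, 0.885, 0.007], [0.885, 0.465, -0.005], [-0.008, 0.004, -1.0]]
ft_force: [0.2, 0.0, -2.2]
width: 0.0533
gripper_force: 63.9
```

```bash
python3 - <<'E'
from h import *
s=manip.sense();print(s['tcp_pos'],s['width'],s['gripper_force'])
go(*W(-.115,-.08),.133,88.8)
E
```

```text
[ 0.46223065 -0.24634142  0.13218736] 0.053311134385747354 63.94117810246371
shift [0.1028, 0.1592, -0.0009] turn 0.505 head 117.7 j6 -61.4
```

Request:
play_rows --motion '[[[0.103, 0.16, 0], 0.505], [[0.103, 0.16, 0], 0.505], [[0.103, 0.16, 0], 0.505], [[0.103, 0.16, 0], 0.505], [[0.103, 0.16, 0], 0.505], [[0.103, 0.16, 0.0], 0.505], [[0.103, 0.16, 0.03], 0.505], [[0.103, 0.16, 0.05], 0.505], [[0.103, 0.16, 0.05], 0.505], [[0.103, 0.16, 0.05], 0.505]]'

```text
time_s: 28.8
tcp_pos: [0.5535, -0.0795, 0.0779]
ee_rot: [[0.021, 1.0, 0.001], [1.0, -0.021, -0.0], [-0.0, 0.001, -1.0]]
ft_force: [0.3, -0.2, -1.1]
width: 0.0529
gripper_force: 64.0
```

```bash
python3 - <<'E'
from h import *
s=manip.sense();print(s['tcp_pos'],s['width'],s['gripper_force'])
go(*W(-.115,-.08),.034,88.8)
E
```

```text
[ 0.55351549 -0.07946989  0.07793122] 0.05289682679430503 63.978249347387646
shift [-0.0018, 0.0018, 0.0439] turn -0.001 head 88.8 j6 -12.2
```

Next: place heel C, then release, rise, and back off over the bar.

Request:
play_rows --motion '[[[-0.002, 0.002, 0.02], 0], [[-0.002, 0.002, 0.034], 0], [[-0.002, 0.002, 0.04], 0], [[-0.002, 0.002, 0.043], 0], [[-0.002, 0.002, 0.043], 0]]'

```text
time_s: 29.42
tcp_pos: [0.5558, -0.0809, 0.0347]
ee_rot: [[0.021, 1.0, 0.001], [1.0, -0.021, -0.0], [0.0, 0.001, -1.0]]
ft_force: [1.5, 1.0, 2.5]
width: 0.0532
gripper_force: 64.2
```

Request:
play_rows --motion '[[[0, 0, 0], 0], [[0, 0, 0], 0], [[0, 0, 0], 0], [[0, 0, -0.05], 0], [[0, 0, -0.1], 0], [[0.0, -0.12, -0.15], 0], [[0.0, -0.12, -0.17], 0], [[0.08, -0.12, -0.17], 0], [[0.08, -0.12, -0.17], 0], [[0.08, -0.12, -0.17], 0]]' --claw 0.6

```text
time_s: 30.68
tcp_pos: [0.437, 0.0025, 0.2049]
ee_rot: [[0.019, 1.0, 0.001], [1.0, -0.019, -0.0], [-0.0, 0.001, -1.0]]
ft_force: [0.4, -0.1, -0.1]
width: 0.0685
gripper_force: 0.0
```

```bash
python3 - <<'E'
from h import *
s=manip.sense();print(s['tcp_pos'],s['width'])
f=grab('wrist');t=grab('top')
a=cv2.resize(f['frame'],(400,300));b=cv2.resize(t['frame'][170:250,200:360],(400,200))
cv2.imwrite('pics/c10.png',np.vstack([a,b])[:,:,::-1])
P=cloud(t)
for y in(-.08,0,.08):
    w=W(-.115,y);h=heel(t,w,z=.0575,rad=.036,thr=45)
    u,v=proj(t,[[*w,.0575]])[0].astype(int);print(w,np.nanmedian(P[v-4:v+5,u-4:u+5,2]))
go(*W(-.233,0),.044,88.8)
E
```

```text
[0.43695431 0.00245371 0.20485002] 0.06845002740299296
heel [ 0.5758 -0.0833] head 178.4 len 0.0064 wid 0.0094 flat 0.009
[ 0.55534983 -0.08127408] 0.6006903814602625Traceback (most recent call last):
  File "<stdin>", line 8, in <module>
  File "h.py", line 42, in heel
    c=max(cv2.findContours(m,0,1)[0],key=cv2.contourArea)
ValueError: max() iterable argument is empty
```

View pics/c10.png

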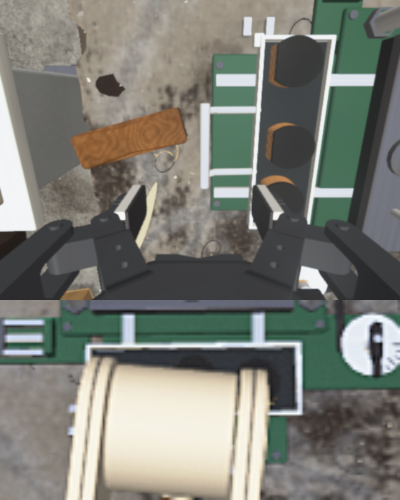

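The wrist view shows all three heels lying flat inside the rim. I've used my last picture, so I'll check by numbers from here. Next I take the bar and push home.

Request:
play_rows --motion '[[[0.001, 0, 0.05], 0], [[0.001, 0, 0.1], 0], [[0.001, 0, 0.14], 0], [[0.001, 0, 0.161], 0], [[0.001, 0, 0.161], 0], [[0.001, 0, 0.161], 0]]' --claw 0.2

```text
time_s: 31.52
tcp_pos: [0.4369, 0.0018, 0.0429]
ee_rot: [[0.022, 1.0, -0.001], [1.0, -0.022, -0.0], [-0.0, -0.001, -1.0]]
ft_force: [0.5, -0.9, 0.9]
width: 0.0511
gripper_force: 0.0
```

Request:
play_rows --motion '[[[0, 0, 0], 0], [[0, 0, 0], 0], [[0, 0, 0], 0], [[0, 0, 0], 0], [[0, 0, 0], 0]]' --claw -1 --newtons 50

```text
time_s: 32.15
tcp_pos: [0.4379, 0.0022, 0.044]
ee_rot: [[0.021, 1.0, 0.002], [1.0, -0.021, -0.001], [-0.001, 0.002, -1.0]]
ft_force: [4.6, -3.2, 3.7]
width: 0.0111
gripper_force: 48.7
```

```bash
python3 - <<'E'
from h import *
s=manip.sense();print(s['tcp_pos'])
go(*W(-.118,0),.044,88.8)
f=grab('wrist')
# heel tops at z~.0575 by depth, in press axes
P=cloud(f);a=np.radians(YAW);q=(P[...,:2]-O)@np.array([[np.cos(a),-np.sin(a)],[np.sin(a),np.cos(a)]])
m=((abs(P[...,2]-.0575)<.006)&(q[...,0]>-.175)&(q[...,0]<-.05)&(abs(q[...,1])<.14)).astype(np.uint8)
m=cv2.morphologyEx(m,cv2.MORPH_OPEN,np.ones((3,3)))
n,l,st,_=cv2.connectedComponentsWithStats(m)
for i in range(1,n):
    if st[i,4]>150: print(st[i].tolist(),q[l==i].min(0).round(3),q[l==i].max(0).round(3),np.median(P[l==i][:,2]).round(4))
E
```

```text
[0.43794162 0.00218624 0.0440206 ]
shift [-0.001, 0.1161, 0.0003] turn 0.0 head 88.8 j6 -5.2
[497, 0, 63, 112, 6024] [-0.151  0.074] [-0.126  0.113] 0.0571
[466, 226, 94, 120, 9553] [-0.146 -0.032] [-0.104  0.027] 0.0572
```

Request:
play_rows --motion '[[[0, 0.01, 0], 0], [[0, 0.022, 0], 0], [[0, 0.035, 0], 0], [[0, 0.048, 0], 0], [[0, 0.061, 0], 0], [[0, 0.074, 0], 0], [[0, 0.087, 0], 0], [[0, 0.098, 0], 0], [[0, 0.107, 0], 0], [[0, 0.113, 0], 0], [[0, 0.117, 0], 0], [[0, 0.119, 0], 0]]'

```text
time_s: 33.7
tcp_pos: [0.553, 0.0001, 0.0438]
ee_rot: [[0.021, 1.0, -0.007], [1.0, -0.021, 0.0], [-0.0, -0.007, -1.0]]
ft_force: [-24.2, -0.8, 29.3]
width: 0.0109
gripper_force: 52.0
```

Request:
play_rows --motion '[[[0, 0, 0], 0], [[0, 0.001, 0], 0], [[0, 0.001, 0], 0]]'

```text
time_s: 34.08
tcp_pos: [0.553, 0.0002, 0.0438]
ee_rot: [[0.021, 1.0, -0.009], [1.0, -0.021, 0.0], [-0.0, -0.009, -1.0]]
ft_force: [-23.1, -1.6, 28.6]
width: 0.0109
gripper_force: 51.7
```

Request:
play_rows --motion '[[[0, -0.003, 0], 0], [[0, -0.003, 0], 0], [[0, -0.003, 0], 0], [[0, -0.003, -0.06], 0], [[0, -0.003, -0.1], 0], [[0.262, -0.003, -0.11], 0], [[0.262, -0.003, -0.11], 0], [[0.262, -0.003, -0.11], 0], [[0.262, -0.003, -0.11], 0], [[0.262, -0.003, -0.11], 0], [[0.262, 0.06, -0.11], 0], [[0.262, 0.06, -0.11], 0]]' --claw 0.2

```text
time_s: 35.58
tcp_pos: [0.6239, 0.2591, 0.1492]
ee_rot: [[0.022, 1.0, -0.004], [1.0, -0.022, -0.002], [-0.002, -0.004, -1.0]]
ft_force: [-1.0, -0.3, -0.5]
width: 0.0511
gripper_force: 0.0
```

```bash
python3 - <<'E'
from h import *
s=manip.sense();print(s['tcp_pos'])
f=grab('wrist');P=cloud(f);Z=P[...,2]
m=((Z>.066)&(Z<.08)&(abs(P[...,0]-.626)<.03)&(abs(P[...,1]-.258)<.035)).astype(np.uint8)
m=cv2.morphologyEx(m,cv2.MORPH_OPEN,np.ones((3,3)));ys,xs=np.nonzero(m)
if len(xs): w=P[m>0];print(len(xs),w.min(0),w.max(0))
t=grab('top');Q=cloud(t)
m=(Q[...,2]>.064)&(Q[...,2]<.08)&(abs(Q[...,0]-.626)<.03)&(abs(Q[...,1]-.258)<.035);print(m.sum())
go(.6258,.2625,.051,88.8)
E
```

```text
[0.62394064 0.25909642 0.14918615]
284 [0.61274628 0.25103545 0.06609668] [0.63628169 0.26894204 0.0733868 ]
20
shift [0.003, 0.0035, 0.1008] turn -0.001 head 88.7 j6 19.6
```

Request:
play_rows --motion '[[[0.003, 0.002, 0.04], 0], [[0.003, 0.002, 0.08], 0], [[0.003, 0.002, 0.098], 0], [[0.003, 0.002, 0.098], 0], [[0.003, 0.002, 0.098], 0]]'

```text
time_s: 36.3
tcp_pos: [0.6258, 0.264, 0.0579]
ee_rot: [[0.021, 1.0, 0.003], [1.0, -0.021, 0.001], [0.001, 0.003, -1.0]]
ft_force: [-0.2, 0.3, 0.0]
width: 0.0515
gripper_force: 0.0
```

Request:
play_rows --motion '[[[0, 0, 0], 0], [[0, 0, 0], 0], [[0, 0, 0], 0], [[0, 0, 0], 0], [[0, 0, 0], 0]]' --claw -1 --newtons 40

```text
time_s: 36.92
tcp_pos: [0.6257, 0.264, 0.0575]
ee_rot: [[0.021, 1.0, 0.003], [1.0, -0.021, 0.001], [0.001, 0.003, -1.0]]
ft_force: [-0.9, 0.3, 6.3]
width: 0.0228
gripper_force: 39.0
```

Request:
play_rows --motion '[[[-0.006, 0, 0.003], 0], [[-0.013, 0, 0.004], 0], [[-0.02, 0, 0.004], 0], [[-0.027, 0, 0.004], 0], [[-0.034, 0, 0.004], 0], [[-0.038, 0, 0.004], 0], [[-0.041, 0, 0.004], 0], [[-0.044, 0, 0.004], 0], [[-0.044, 0, 0.004], 0]]'

```text
time_s: 38.05
tcp_pos: [0.6254, 0.2236, 0.0572]
ee_rot: [[0.02, 1.0, 0.005], [1.0, -0.02, 0.006], [0.006, 0.005, -1.0]]
ft_force: [-11.5, 10.1, 24.9]
width: 0.0225
gripper_force: 40.7
```

```bash
python3 - <<'E'
from h import *
s=manip.sense();print(s['tcp_pos'],s['ft_force'],s['width'],s['moment'])
E
```

```text
[0.62535057 0.22362862 0.05724714] [-11.46581874  10.09830926  24.88191946] 0.0225385733512251 [ 1.54808822  2.02180222 -0.14185694]
```

Request:
play_rows --motion '[[[0.003, 0, -0.004], 0], [[0.003, 0, -0.004], 0], [[0.003, 0, -0.004], 0], [[0.003, 0, -0.05], 0], [[0.003, 0, -0.1], 0], [[0.003, 0, -0.15], 0], [[0.003, -0.06, -0.2], 0], [[0.003, -0.12, -0.2], 0], [[0.003, -0.15, -0.2], 0], [[0.003, -0.15, -0.2], 0], [[0.003, -0.15, -0.2], 0]]' --claw 0.2

```text
time_s: 39.42
tcp_pos: [0.474, 0.2256, 0.2512]
ee_rot: [[0.021, 1.0, 0.0], [1.0, -0.021, -0.0], [-0.0, 0.0, -1.0]]
ft_force: [0.2, -0.0, -0.4]
width: 0.0514
gripper_force: 0.0
```

```bash
python3 - <<'E'
from h import *
s=manip.sense();print(s['tcp_pos'])
a=np.radians(YAW);M=np.array([[np.cos(a),-np.sin(a)],[np.sin(a),np.cos(a)]])
for n in('wrist','top'):
    f=grab(n);P=cloud(f);Z=P[...,2];q=(P[...,:2]-O)@M
    m=(Z>.064)&(Z<.08)&(abs(q[...,0]+.05)<.025)&(abs(q[...,1]-.24)<.045)
    if m.sum():print(n,m.sum(),q[m].min(0),q[m].max(0),np.median(q[m],0))
    # rim front: height ~.035 edge at press x; heels under platen; bar top
    m=(Z>.058)&(Z<.075)&(abs(q[...,1])<.05)&(q[...,0]<-.09)&(q[...,0]>-.26)
    if m.sum():print(' bar',m.sum(),np.median(q[m],0))
go(.597,-.230,.2,-1.2)
go(.45,-.230,.25,-1.2)
E
```

```text
[0.47403942 0.22558556 0.25119805]
wrist 211 [-0.06530136  0.20754795] [-0.04177643  0.23126448] [-0.05949978  0.2231245 ]
 bar 69 [-0.12565851  0.03867811]
top 21 [-0.06507614  0.2076353 ] [-0.04301036  0.23088387] [-0.05623352  0.2140189 ]
 bar 133 [-0.12079781 -0.00455112]
shift [-0.4528, 0.1324, 0.0511] turn 1.57 head 88.8 j6 21.1
shift [-0.456, -0.0146, 0.0011] turn 1.57 head 88.8 j6 21.1
```

The knob is at press y 219 mm, so it is locked, and the bar is home. Now to the valve.

Request:
play_rows --motion '[[[-0.456, -0.015, 0], 1.57], [[-0.456, -0.015, 0], 1.57], [[-0.456, -0.015, 0], 1.57], [[-0.456, -0.015, 0], 1.57], [[-0.456, -0.015, 0], 1.57], [[-0.456, -0.015, 0], 1.57], [[-0.456, -0.015, 0], 1.57], [[-0.456, -0.015, 0], 1.57], [[-0.456, -0.015, 0], 1.57], [[-0.456, -0.015, 0], 1.57]]' --claw -0.25

```text
time_s: 40.78
tcp_pos: [0.4491, -0.2308, 0.2508]
ee_rot: [[1.0, -0.021, -0.001], [-0.021, -1.0, 0.001], [-0.001, -0.001, -1.0]]
ft_force: [-0.9, -1.7, 0.1]
width: 0.0318
gripper_force: 0.0
```

```bash
python3 - <<'E'
from h import *
go(.597,-.230,.2,-1.2)
go(.597,-.230,.064,-1.2)
E
```

```text
shift [0.1479, -0.0039, 0.0506] turn -0.0 head -1.2 j6 58.2
shift [0.148, -0.0038, 0.1866] turn -0.0 head -1.2 j6 58.2
```

Request:
play_rows --motion '[[[0.05, -0.002, 0.02], 0], [[0.1, -0.004, 0.04], 0], [[0.148, -0.004, 0.05], 0], [[0.148, -0.004, 0.09], 0], [[0.148, -0.004, 0.13], 0], [[0.148, -0.004, 0.165], 0], [[0.148, -0.004, 0.184], 0], [[0.148, -0.004, 0.184], 0], [[0.148, -0.004, 0.184], 0]]'

```text
time_s: 41.9
tcp_pos: [0.5983, -0.2293, 0.0692]
ee_rot: [[1.0, -0.02, 0.002], [-0.02, -1.0, -0.001], [0.002, 0.001, -1.0]]
ft_force: [0.4, 0.4, -0.3]
width: 0.0321
gripper_force: 0.0
```

Request:
play_rows --motion '[[[0, 0, 0], 0], [[0, 0, 0], 0], [[0, 0, 0], 0], [[0, 0, 0], 0], [[0, 0, 0], 0]]' --claw -1 --newtons 50

```text
time_s: 42.52
tcp_pos: [0.5985, -0.2309, 0.0699]
ee_rot: [[1.0, -0.021, 0.004], [-0.021, -1.0, -0.004], [0.004, 0.004, -1.0]]
ft_force: [-0.5, -5.6, 1.7]
width: 0.0131
gripper_force: 51.5
```

Request:
play_rows --motion '[[[0, 0, 0], -0.1], [[0, 0, 0], -0.2], [[0, 0, 0], -0.3], [[0, 0, 0], -0.4], [[0, 0, 0], -0.5], [[0, 0, 0], -0.6], [[0, 0, 0], -0.7], [[0, 0, 0], -0.76], [[0, 0, 0], -0.785], [[0, 0, 0], -0.785], [[0, 0, 0], -0.785]]'

```text
time_s: 43.9
tcp_pos: [0.598, -0.2299, 0.0698]
ee_rot: [[0.722, 0.692, 0.003], [0.692, -0.722, -0.002], [0.001, 0.003, -1.0]]
ft_force: [-2.7, -1.7, 5.1]
width: 0.0125
gripper_force: 52.0
```

```bash
python3 - <<'E'
from h import *
s=manip.sense();print(s['moment'],s['width'],s['gripper_force'])
go(.597,-.230,.069,43.8)
E
```

```text
[0.07074507 0.57372576 0.02624268] 0.01251762949606777 52.02259361743927
shift [-0.0009, -0.0006, 0.0008] turn 0.0 head 43.8 j6 20.6
```

Release, rise, and measure the handle and dial marks.

Request:
play_rows --motion '[[[0, 0, 0], 0], [[0, 0, 0], 0], [[0, 0, 0], 0], [[0, 0, -0.04], 0], [[0, 0, -0.09], 0], [[0, 0, -0.14], 0], [[0, 0, -0.14], 0], [[0, 0, -0.14], 0]]' --claw -0.2

```text
time_s: 44.9
tcp_pos: [0.5971, -0.2287, 0.207]
ee_rot: [[0.721, 0.692, -0.0], [0.692, -0.721, 0.0], [0.0, -0.0, -1.0]]
ft_force: [-1.5, 0.2, -0.3]
width: 0.0342
gripper_force: 0.0
```

```bash
python3 - <<'E'
from h import *
f=grab('wrist','w20.png');im=f['frame'];P=cloud(f);Z=P[...,2]
near=np.hypot(P[...,0]-.597,P[...,1]+.23)<.055
m=near&(Z>.075)&(Z<.1)
g=cv2.cvtColor(im,cv2.COLOR_RGB2GRAY)
m2=(m&(g<110)).astype(np.uint8)
for M_ in (m.astype(np.uint8),m2):
    ys,xs=np.nonzero(M_);w=onplane(f,np.c_[xs,ys],.088)[:,:2].astype(np.float32)
    vx,vy,x0,y0=cv2.fitLine(w,cv2.DIST_HUBER,0,.01,.01).ravel()
    print(len(xs),'line heading',np.degrees(np.arctan2(vy,vx)),x0,y0,cv2.minAreaRect(w))
# dark marks on dial
d=near&(Z<.064)&(g<110)&(np.hypot(P[...,0]-.597,P[...,1]+.23)<.040)
d=d.astype(np.uint8);n,l,st,ce=cv2.connectedComponentsWithStats(d)
for i in range(1,n):
    if st[i,4]>5:
        c=onplane(f,[ce[i]],.055)[0];v=c[:2]-[.597,-.23];print(st[i].tolist(),np.hypot(*v).round(4),'ang',(np.degrees(np.arctan2(-v[1],-v[0]))-YAW).round(1))
t=grab('top');Q=cloud(t);q=Q[...,2]
a=np.radians(YAW);r=(Q[...,:2]-O)@np.array([[np.cos(a),-np.sin(a)],[np.sin(a),np.cos(a)]])
b=(abs(r[...,0]+.03)<.004)&(abs(r[...,1])<.12);print('platen top z',np.nanmedian(q[b]))
E
```

```text
1078 line heading 43.523495 0.5910358 -0.23598284 ((0.5887720584869385, -0.2379911243915558), (0.06767584383487701, 0.013288721442222595), 44.26057815551758)
806 line heading 44.198116 0.58927304 -0.2369005 ((0.588659405708313, -0.23786476254463196), (0.06764885783195496, 0.012063591741025448), 43.787940979003906)
[250, 155, 29, 16, 50] 0.04 ang -114.0
platen top z 0.09006996514059962
```

```bash
python3 -c "
from rig import manip
print(manip.finish_job())"
```

```text
the job is handed in; nothing more can be done
None
```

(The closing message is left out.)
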